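# Close the bench caliper on the tube

### The job

Stand the short steel tube upright on the bench caliper's base plate between its two jaws, then slide the moving jaw by its upright lug until the tube is nipped between both jaws, and let go leaving it lightly nipped. Close the last bit slowly and stop gently as soon as you feel the tube held against the fixed jaw: the jaw must not be forced so that it tilts noticeably out of square or squeezes the tube hard. Leave the rod, the block and the other things on the bench where they are.

Things in the scene. Friction and masses are not known exactly. Their poses are not given: they have to be found in the camera images.
- caliper: Bench caliper, screwed down. Origin: centre of the underside of its dark base plate (180 mm along its x, 320 along y, 10 thick; parts stand at z = 10 mm). An aluminium beam runs along y at x = 40 to 70 mm, up to z = 34. Two steel jaws reach from the beam towards -x as far as x = -60 (z = 12 to 46). The moving jaw is on the +y side and closes towards -y; the fixed jaw is at the -y end.
- bed (a point): Point on top of the caliper's base plate between the jaws, at caliper x = -25, y = -30 mm: a good place to stand the tube. The fixed jaw's measuring face looks to +y and is set somewhere between caliper y = -95 and -65 mm (not measured, differs each time). Its foot on the beam carries a 20 mm screw head up to z = 58 mm.
- jaw (a joint): Travel of the moving jaw along the beam in m: 0 fully open, grows as it closes towards the fixed jaw (caliper -y); end stop at 0.155. Its measuring face is at caliper y = 75 mm minus this value. It drags with about 4 N of friction and stays where it is left.
- blade (a joint): Tilt of the moving jaw out of square in rad, about the vertical; 0 is square. The jaw is sprung on its carriage: pressing on it 80 mm from the beam's centre line gives about 6 N per mm, 0.002 rad per N. A light nip is 2 to 6 N; 10 N or 0.025 rad is too much.
- jaw_lug (a point): Point in the upright steel lug on the moving jaw's carriage, to push or pinch: lug 24 mm along caliper x, 14 mm along caliper y, from z = 48 mm to its top at z = 94 mm; this point is on its centre line at z = 72.5 mm. It lies above the beam (caliper x = 55 mm), in line with the middle of the moving jaw, which is 14 mm thick. The carriage under it measures 46 x 44 mm.
- tube_center (a point): Centre (half-way up) of the loose steel tube standing on the bench: 24 mm outside, 14 mm bore, 60 mm tall, about 55 g. The only one of the three workpieces with a bore.
- rod_center (a point): Centre of a solid steel rod standing on the bench, 14 mm diameter, 60 mm tall; leave it alone.
- block_center (a point): Centre of an aluminium block standing on the bench, 30 x 24 mm and 50 mm tall; leave it alone.
- jar_center (a point): Centre of an amber jar, 52 mm diameter, 65 mm tall; leave it alone.
- driver_grip (a point): Handle of a screwdriver 150 mm long lying on the bench; leave it alone.
- dish_center (a point): Centre of a clear shallow dish, 84 mm diameter, 16 mm tall; leave it alone.
- weight_center (a point): Centre of a small brass weight, 32 mm diameter, 34 mm tall; leave it alone.

How it is judged (in metres and radians):
On the way, in this order (a step that is already met when the one before it is completed fails the run):
1. the tube stands upright on the base plate between the jaws, let go, the moving jaw not yet pressing on it (x of tube_center in the frame of caliper between -0.055 and 0.02 m and angle between tube_center's own z axis and vertical below 0.08 rad and z of tube_center in the frame of caliper between 0.036 and 0.044 m and y of tube_center in the frame of caliper between -0.088 and 0.06 m and contact force between the fingers and tube below 0.1 N and contact force between jaw and tube below 1 N), for 0.1 s.
2. the moving jaw presses the tube against the fixed jaw (x of tube_center in the frame of caliper between -0.055 and 0.02 m and angle between tube_center's own z axis and vertical below 0.08 rad and z of tube_center in the frame of caliper between 0.036 and 0.044 m and contact force between jaw and tube above 1.2 N), for 0.2 s.
At the end, for the whole second after the job is handed in: The tube stands upright (within 0.08 rad) on the base plate between the jaws, against the fixed jaw (its centre at caliper x = -55 to 20 mm, y = -88 to -48 mm, z = 36 to 44 mm), at rest; the moving jaw still presses on it with more than 1.2 N and is square within 0.02 rad (all of step 2 and y of tube_center in the frame of caliper between -0.088 and -0.048 m and value of joint blade between -0.02 and 0.02 rad and linear speed of tube below 0.01 m/s); the robot touches nothing.
It fails at once if the moving jaw is forced more than 0.025 rad out of square (value of joint blade above 0.025 rad or value of joint blade below -0.025 rad).
It fails at once if the moving jaw squeezes the tube with more than 10 N (contact force between jaw and tube above 10 N).
It fails at once if a bystander is moved more than 30 mm (distance of any of rod_center, block_center, jar_center, driver_grip, dish_center, weight_center from where it was at the start of the episode above 0.03 m).
It also fails if it takes over 64 s, if anything falls off the work surface, if the arm or the gripper's body presses on something with over 40 N, if the wrist force passes 120 N, or if a joint passes its speed limit or range.

### The arm

A 6-joint arm with a two-finger parallel gripper is mounted at the origin on the work surface. World frame = base frame: x ahead of the robot, y to its left, z up, the work surface at z = 0. Lengths are in m, angles in degrees, forces in N, time in s.
With the tool pointing down it reaches from about 0.4 to 0.825 m from the base axis. Payload 7 kg.
Tool frame: the origin (TCP) lies midway between the tips of the shut fingers; the grasp point (between the pads) lies r.grip_depth behind it (r.grip_depth is the distance from the TCP to the grasp point, in m); z points along the fingers, y is the direction in which the jaws open and shut (so a half turn about z gives the same grasp; the last joint's range is limited). The gripper opens to 88 mm and grips with 3 to 60 N. Pads are 19 mm wide; open, the fingers measure 130 mm over their backs; the gripper's body (78 mm by 193 mm) begins 47 mm behind the grasp point.
Start: joints at [83.371, 20.546, 0.682, 0, -70.136, -16.507], TCP at [0.265, 0.621, 0.227] pointing down, gripper open.
Joint ranges: [-176.03, 176.03], [-82.01, 121.73], [-58.28, 71.71], [-173.87, 95.51], [-174.79, -0.11], [-173.66, 173.66]. Speed limits (degrees/s): [136.94, 136.94, 172.46, 180, 180, 180].

### API

Orientations are given as [roll, pitch, yaw] about the fixed x, y, z axes, in that order (R = Rz(yaw) Ry(pitch) Rx(roll)).
In Python, from plant import r, imaging, close_job gives the robot as it stands.
- The arm moves only by the tool step_arm, never from a script. Its argument "commands" is a list of rows, each a list of 2 entries, a list of its own where there are three numbers: the shift along the tool's x, y, z in mm, then the turn about the tool's z in degrees. In form: [[[x, y, z], twist], ...]. A call has 1 to 20 rows; each row shifts and turns the commanded pose from where the row before left it, along the tool's axes as they then stand; what a row does not reach is not made up. A row lasts 1/8 s, in which the tool goes at most 62.5 mm and 10.7 degrees, less where a joint would pass 70% of its speed; a pose out of reach is approached as far as the arm can. A call with a gripper value outside its range is refused whole. "gripper" is the closure, from 0 (fully open) to 1 (shut), set as the call begins (left out, the last holds). The fingers move at their own pace and stop on an object; "grip_force" is the grip in N (left out, the last holds). Time passes only in rows, so rows that do not move let the fingers close. It gives the time, the measured TCP pose, the force and the opening at its end, in the units of the state.
- r.get_state(): the state, without advancing time (a new reading comes with each control period).
- imaging.capture(name): name is "side" or "top"; returns a dict with "img" (400x640x3 uint8, red, green, blue), "z_map" (400x640 float32, m along the optical axis (not along the pixel's ray), 0 where there is no reading), "vfov" (degrees; the focal length in pixels is half the picture's height over the tangent of half this angle, whatever the lens; pixels are square), "cx", "cy" (the principal point, pixels), "extrinsics" (4x4, takes a point from camera to world coordinates). Camera axes: x right, y down, z forward; pixel columns grow to the right and rows downward; lengths in m; the calibration is good to about 2 mm. A picture is of the moment at which its call begins.
- close_job(): hands the job in, once; it reports no verdict.
The state is a dict: "time_s": time; "joints": joint angles; "qd": joint speeds; "joint_torque": joint torques, N m; "tcp_pos": TCP position; "eef_rot": TCP orientation; "contact_force": force on the tool from outside, world axes, zero at the start; "moment": the same for the moment, N m; "gripper_width": finger opening in m.
Only numpy, scipy, OpenCV 4.12 (cv2) and the standard library are available. Lean on these libraries where they do the work, as an engineer would, in place of code of your own. Each camera call takes 0.05 s, during which the arm holds its last target.

## Working session

There is one attempt and no reset: what is moved stays moved. The work goes in short steps, Python scripts to look and compute and a tool call to move; the robot and the scene stay as the last step left them, time stands still between calls to the robot, and variables do not carry over. Pictures are saved under pics/ and viewed, and the job is handed in when it is done.

Besides the shell and the picture viewer there is one more tool, called as a command line: name --argument value ..., lists and objects as JSON in quotes. step_arm: Moves the arm, as the interface text tells. Its arguments: {"type":"object","properties":{"commands":{"type":"array","items":{"type":"array"}},"gripper":{"type":"number"},"grip_force":{"type":"number"}},"required":["commands"]}

```bash
mkdir -p pics
cat > h.py <<'E'
import numpy as np, cv2
from plant import r, imaging, close_job
def cap(name,fn=None):
    d=imaging.capture(name)
    if fn: cv2.imwrite('pics/'+fn,d['img'][:,:,::-1])
    d['f']=d['img'].shape[0]/2/np.tan(np.radians(d['vfov'])/2)
    np.savez('/tmp/%s.npz'%name,**d)
    return d
def load(name): return dict(np.load('/tmp/%s.npz'%name))
def ray(d,u,v):
    E=d['extrinsics'];p=np.array([(u-d['cx'])/d['f'],(v-d['cy'])/d['f'],1]);return E[:3,3],E[:3,:3]@p
def atz(d,u,v,z):
    o,q=ray(d,u,v);return o+q*(z-o[2])/q[2]
def P(d,u,v):
    o,q=ray(d,u,v);return o+q*d['z_map'][int(v),int(u)]
def proj(d,p):
    E=d['extrinsics'];c=E[:3,:3].T@(np.array(p)-E[:3,3]);return d['cx']+d['f']*c[0]/c[2],d['cy']+d['f']*c[1]/c[2]
E
python3 - <<'E'
from h import *
for n in('side','top'):
    d=cap(n,n+'0.png');print(n,d['f'],d['cx'],d['cy'],d['extrinsics'].round(3))
print(r.get_state(),r.grip_depth)
E
```

```text
side 501.5241807226827 310.49940506927607 197.6953286448115 [[ 0.971 -0.149  0.189  0.266]
 [-0.239 -0.538  0.808 -1.111]
 [-0.019 -0.83  -0.558  0.817]
 [ 0.     0.     0.     1.   ]]
top 377.40173317879976 316.1276601466467 198.09184263296018 [[-0.027 -0.994  0.11   0.401]
 [-1.     0.026 -0.006 -0.055]
 [ 0.003 -0.11  -0.994  1.23 ]
 [ 0.     0.     0.     1.   ]]
{'time_s': 0.1, 'joints': array([ 8.33715249e+01,  2.05900907e+01,  6.41197345e-01, -1.80388803e-02,
       -7.01364833e+01, -1.65058934e+01]), 'qd': array([ 0.04097282, -0.00819109,  0.09619744,  0.0890067 , -0.02306032,
       -0.00470674]), 'joint_torque': array([-2.46845695e-03, -5.84163237e+01,  2.93749398e+01,  7.01562837e+00,
        1.01862982e-02, -4.32853369e-05]), 'tcp_pos': array([0.26506384, 0.62031935, 0.2257008 ]), 'eef_rot': array([ 1.79913323e+02, -7.99922833e-03, -2.31405044e+01]), 'contact_force': array([ 0.47051234,  1.0962609 , -0.33801979]), 'moment': array([ 0.02541803,  0.04215557, -0.01935064]), 'gripper_width': 0.08760368684221934} 0.0188
```

View pics/side0.png

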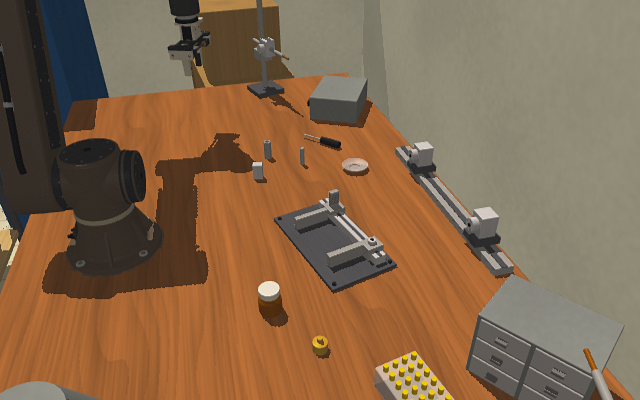

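View pics/top0.png

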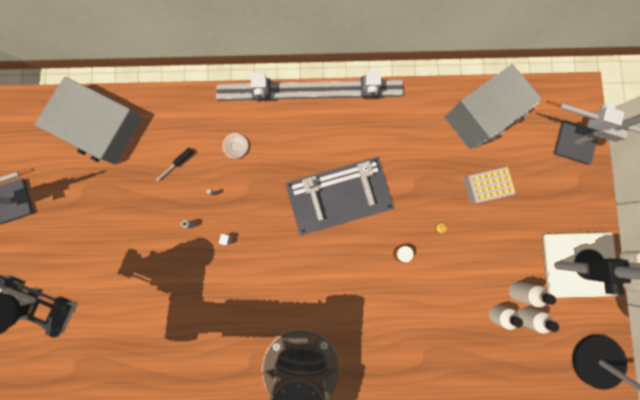

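Run:
```python
from h import *
t=load('top');s=load('side')
def crop(d,x0,y0,x1,y1,k,fn):
    cv2.imwrite('pics/'+fn,cv2.resize(d['img'][y0:y1,x0:x1,::-1],None,fx=k,fy=k,interpolation=cv2.INTER_CUBIC))
crop(t,280,150,400,240,6,'c1.png')
crop(s,265,180,405,295,5,'c2.png')
crop(t,160,175,250,250,8,'c3.png')
crop(s,240,125,320,190,9,'c4.png')
```

```text
(no output)
```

View pics/c1.png

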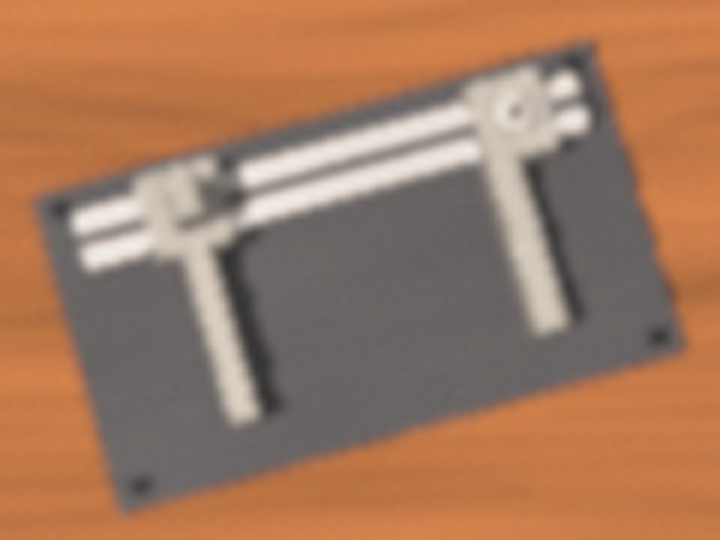

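View pics/c2.png

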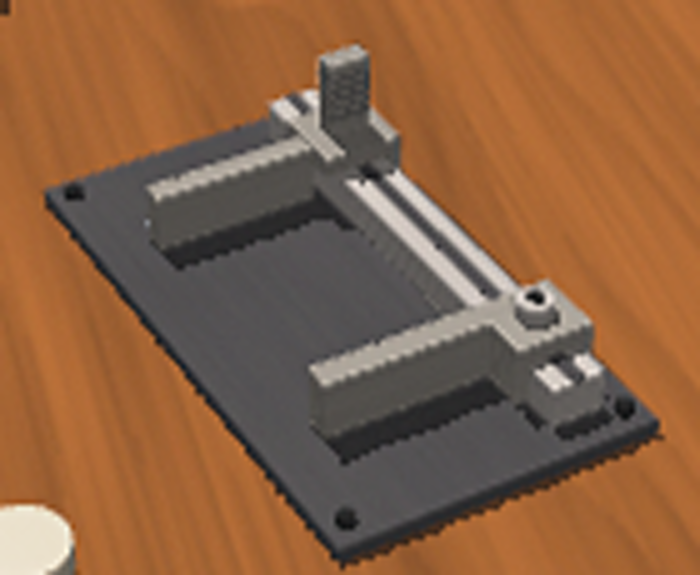

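View pics/c3.png

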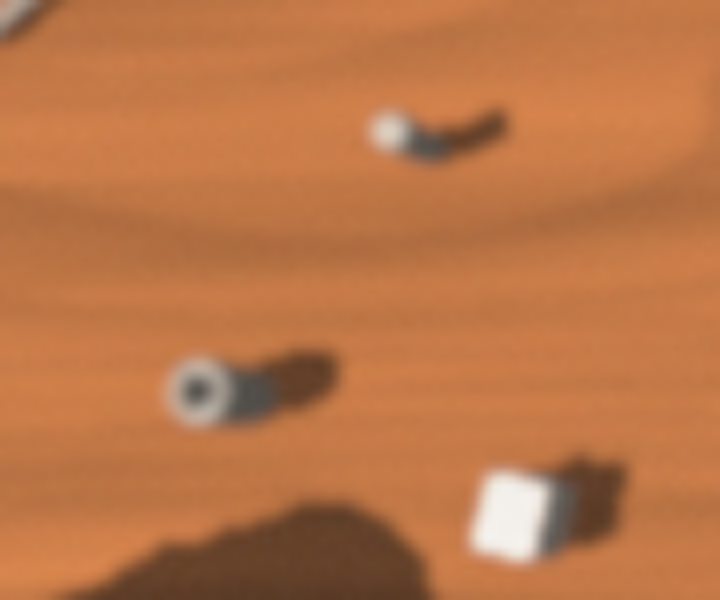

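View pics/c4.png

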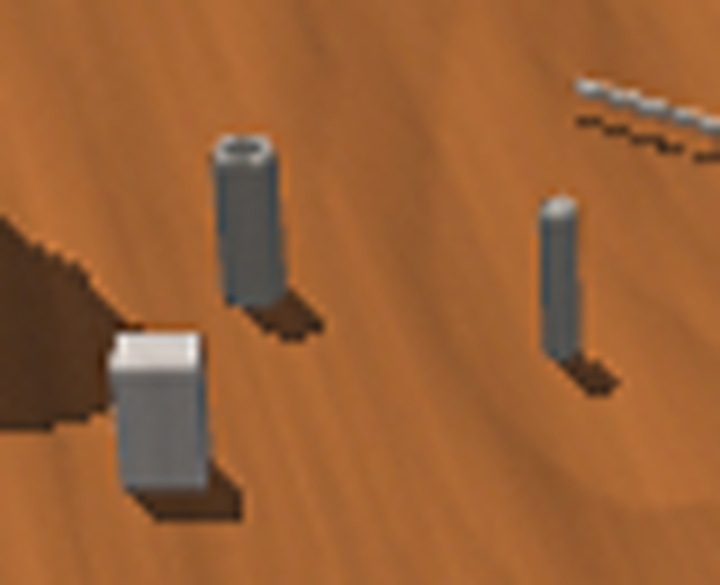

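```bash
cat >> h.py <<'E'
def tri(obs):
    A=[];b=[]
    for d,u,v in obs:
        o,q=ray(d,u,v);q=q/np.linalg.norm(q);M=np.eye(3)-np.outer(q,q);A.append(M);b.append(M@o)
    A=np.vstack(A);b=np.hstack(b);x=np.linalg.lstsq(A,b,rcond=None)[0];return x,[np.subtract(proj(d,x),(u,v)).round(2) for d,u,v in obs]
def cp(u,v,x0,y0,k): return (u+.5)/k-.5+x0,(v+.5)/k-.5+y0
E
python3 - <<'E'
from h import *
from scipy.optimize import least_squares
t=load('top');s=load('side')
T=lambda u,v:(t,*cp(u,v,280,150,6)); S=lambda u,v:(s,*cp(u,v,265,180,5))
T3=lambda u,v:(t,*cp(u,v,160,175,8)); S4=lambda u,v:(s,*cp(u,v,240,125,9))
print('tube top',tri([T3(198,391),S4(244,149)]))
print('rod top',tri([T3(390,131),S4(558,206)]))
print('block top',tri([T3(512,515),S4(158,350)]))
print('lug top',tri([T(180,193),S(344,55)]))
print('z',P(t,*cp(344,300,280,150,6)),P(s,*cp(250,350,265,180,5)),P(s,267,150))
obs=[((.09,.16,.01),T(38,200)),((.09,-.16,.01),T(595,42)),((-.09,-.16,.01),T(685,350)),((-.09,.16,.01),T(123,512)),
((-.09,.16,.01),S(45,197)),((-.09,-.16,.01),S(343,562)),((.09,-.16,.01),S(660,425))]
def W(p,c):
    a=p[3];R=np.array([[np.cos(a),-np.sin(a),0],[np.sin(a),np.cos(a),0],[0,0,1]]);return R@np.array(c)+p[:3]
def f(p): return np.hstack([np.subtract(proj(o[0],W(p,c)),o[1:]) for c,o in obs])
for sub in (range(7),range(4),range(4,7)):
    oo=[obs[i] for i in sub]
    def g(p): return np.hstack([np.subtract(proj(o[0],W(p,c)),o[1:]) for c,o in oo])
    z=least_squares(g,[.6,-.1,0,.2]);print(z.x.round(4),np.degrees(z.x[3]),z.fun.round(2))
    p=z.x
    def inv(q): a=p[3];R=np.array([[np.cos(a),-np.sin(a),0],[np.sin(a),np.cos(a),0],[0,0,1]]);return R.T@(np.array(q)-p[:3])
    if sub==range(7):
      np.save('cal.npy',p)
      for nm,o in (('fixed tip top corners',[T(535,333),T(569,325)]),('fixed upper',[T(489,165),T(518,150)]),('mov tip',[T(230,423),T(262,413)])):
        print(nm,[inv(atz(*q,p[2]+.046)).round(4) for q in o])
      print('side fixed tip', [inv(atz(*q,p[2]+.046)).round(4) for q in (S(310,370),S(320,387),S(148,187),S(158,202))])
      print('lug', inv(tri([T(180,193),S(344,55)])[0]),'screw',inv(tri([T(517,112),S(535,298)])[0]))
E
```

```text
tube top (array([0.46278496, 0.34801213, 0.05854234]), [array([ 0.02, -0.15]), array([-0.14,  0.01])])
rod top (array([0.56260084, 0.27422791, 0.05857723]), [array([ 0.03, -0.21]), array([-0.21,  0.03])])
block top (array([0.41198223, 0.22893978, 0.04863088]), [array([ 0.02, -0.17]), array([-0.17,  0.01])])
lug top (array([ 0.57750507, -0.0432988 ,  0.09156089]), [array([-0.01,  0.03]), array([ 0.04, -0.01])])
z [ 0.52975658 -0.13017938  0.00590804] [ 0.49241813 -0.17150645  0.01120743] [0.46014925 0.33333552 0.03372487]
[ 0.5444 -0.1399 -0.006   0.2544] 14.575986572691317 [-0.71 -0.54 -0.45 -0.66  0.8   0.05  0.08  0.38 -0.36  0.06 -0.58 -0.38
  0.46  0.75]
fixed tip top corners [array([-0.0594, -0.076 ,  0.046 ]), array([-0.0603, -0.0945,  0.046 ])]
fixed upper [array([ 0.0333, -0.0787,  0.046 ]), array([ 0.0368, -0.0959,  0.046 ])]
mov tip [array([-0.0604,  0.092 ,  0.046 ]), array([-0.06  ,  0.0744,  0.046 ])]
side fixed tip [array([-0.0568, -0.0751,  0.046 ]), array([-0.0589, -0.0881,  0.046 ]), array([-0.057 ,  0.0952,  0.046 ]), array([-0.0585,  0.0808,  0.046 ])]
lug [0.05638416 0.08513029 0.09753703] screw [ 0.05457917 -0.09858038  0.06172151]
[ 0.545  -0.1408 -0.0171  0.2504] 14.347169533542532 [-0.11 -0.44 -0.57  0.03  0.33  0.35  0.34  0.06]
[ 0.5459 -0.135  -0.0101  0.259 ] 14.840441472611447 [-0.21  0.32 -0.14 -0.67  0.33  0.42]
```

step_arm --commands '[[[24,14.4,0],0],[[24,14.4,0],0],[[24,14.4,0],0],[[24,14.4,0],0],[[24,14.4,0],0],[[24,14.4,0],0],[[24,14.4,0],0],[[24,14.4,0],0],[[24,14.4,0],0],[[24,14.4,0],0],[[24,14.4,0],0],[[24,14.4,0],0],[[0,0,10],7],[[0,0,10],7],[[0,0,10],7],[[0,0,10],7],[[0,0,10],7],[[0,0,10],7],[[0,0,10],7],[[0,0,0],3.4]]' --gripper 0 --grip_force 15

```text
time_s: 2.6
tcp_pos: [0.4622, 0.3472, 0.1557]
eef_rot: [179.9, -0.0, -75.7]
contact_force: [-0.2, -0.3, 0.7]
gripper_width: 0.0877
```

Run:
```python
from h import *
t=cap('top','t1.png');s=cap('side')
st=r.get_state();print(st['tcp_pos'],st['eef_rot'],st['contact_force'],st['time_s'])
a=s['img'][40:220,170:350,::-1];b=t['img'][160:290,140:270,::-1]
cv2.imwrite('pics/c5.png',np.hstack([cv2.resize(a,(400,400),interpolation=3),cv2.resize(b,(400,400),interpolation=3)]))
yaw=np.radians(st['eef_rot'][2]);d=np.array([.463,.348])-st['tcp_pos'][:2]
print('tool dx,dy mm',1e3*(d@[np.cos(yaw),np.sin(yaw)]),1e3*(d@[np.sin(yaw),-np.cos(yaw)]),'dz',1e3*(st['tcp_pos'][2]-.026))
```

```text
[0.46249166 0.34761172 0.15647821] [ 1.79990300e+02 -1.13546041e-02 -7.56011027e+01] [-1.27702707 -0.58132478  0.22875932] 2.7
tool dx,dy mm -0.24967262403809207 -0.5889280186955504 dz 130.47821411721665
```

View pics/c5.png

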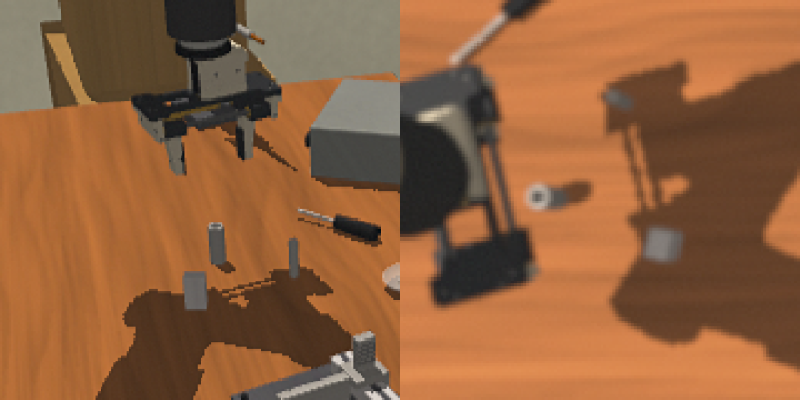

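Run:
```python
from h import *
s=load('side');t=load('top')
for p in ([.4625,.3476,.1557],[.4625,.3476,.0585]): print(proj(s,p),proj(t,p))
p=np.array([.4625,.3476,.1565]);u=np.array([.968,.25,0])*.044
print(proj(s,p+u),proj(s,p-u))
cv2.imwrite('pics/c6.png',cv2.resize(s['img'][80:130,220:310,::-1],None,fx=8,fy=8,interpolation=3))
```

```text
(np.float64(264.38411525049065), np.float64(113.74575714064645)) (np.float64(172.72633862418584), np.float64(221.88885164205996))
(np.float64(266.4635837736564), np.float64(141.2004823701034)) (np.float64(184.46995406881842), np.float64(223.3804669273387))
(np.float64(276.9799978312453), np.float64(110.56566895274288)) (np.float64(251.4805034389006), np.float64(116.52192692040452))
```

View pics/c6.png

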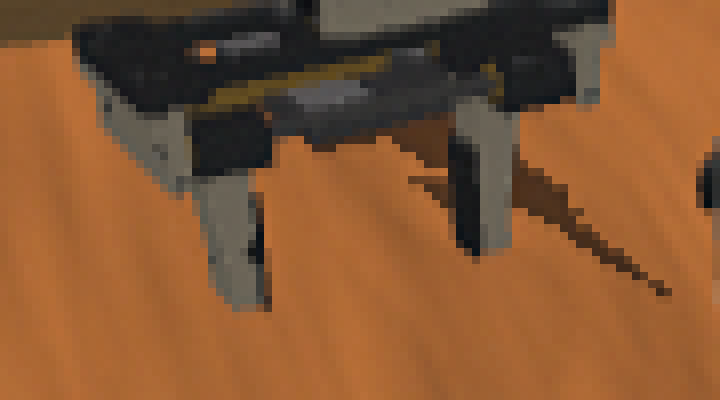

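step_arm --commands '[[[0,0,14],0],[[0,0,14],0],[[0,0,14],0],[[0,0,14],0],[[0,0,14],0],[[0,0,14],0],[[0,0,14],0],[[0,0,12],0],[[0,0,10],0],[[0,0,10],0],[[0,0,0],0],[[0,0,0],0]]'

```text
time_s: 4.2
tcp_pos: [0.4624, 0.3488, 0.0268]
eef_rot: [-180.0, 0.0, -75.5]
contact_force: [0.1, -0.1, 0.1]
gripper_width: 0.0875
```

step_arm --commands '[[[0,0,0],0],[[0,0,0],0],[[0,0,0],0],[[0,0,0],0],[[0,0,0],0],[[0,0,0],0],[[0,0,0],0],[[0,0,0],0]]' --gripper 1 --grip_force 12

```text
time_s: 5.2
tcp_pos: [0.4622, 0.3486, 0.0265]
eef_rot: [180.0, -0.0, -75.5]
contact_force: [0.0, 0.1, -0.3]
gripper_width: 0.0231
```

step_arm --commands '[[[0,0,-8],0],[[0,0,-14],0],[[0,0,-18],0],[[0,0,-18],0],[[0,0,-18],0],[[0,0,-18],0],[[0,0,-12],0],[[0,0,-4],0],[[0,0,0],0],[[0,0,0],0]]'

```text
time_s: 6.45
tcp_pos: [0.4619, 0.3483, 0.1359]
eef_rot: [179.9, -0.0, -75.5]
contact_force: [0.6, 0.2, -0.1]
gripper_width: 0.0235
```

step_arm --commands '[[[10,2,0],0],[[20,3,0],0],[[30,4,0],0],[[32,4,0],0],[[32,4,0],0],[[32,4,0],0],[[32,4,0],0],[[32,4,0],0],[[32,4,0],0],[[32,4,0],0],[[32,4,0],0],[[32,4,0],0],[[32,4,0],0],[[32,4,0],0],[[32,4,0],0],[[32,4,0],0],[[32,4,0],0],[[20,2,0],0],[[2,0,0],0],[[0,0,0],0]]'

```text
time_s: 8.95
tcp_pos: [0.5289, -0.1817, 0.1365]
eef_rot: [180.0, 0.0, -75.6]
contact_force: [0.6, 0.4, -0.8]
gripper_width: 0.0236
```

Run:
```python
from h import *
t=cap('top');s=cap('side')
st=r.get_state();print(st['tcp_pos'],st['eef_rot'],st['contact_force'],st['time_s'],st['gripper_width'])
a=s['img'][120:300,240:420,::-1];b=t['img'][130:260,270:400,::-1]
cv2.imwrite('pics/c7.png',np.hstack([cv2.resize(a,(400,400),interpolation=3),cv2.resize(b,(400,400),interpolation=3)]))
yaw=np.radians(st['eef_rot'][2]);d=np.array([.5299,-.1811])-st['tcp_pos'][:2]
print('tool dx,dy mm',1e3*(d@[np.cos(yaw),np.sin(yaw)]),1e3*(d@[np.sin(yaw),-np.cos(yaw)]),'dz',1e3*(st['tcp_pos'][2]-.0365))
```

```text
[ 0.52925325 -0.18102588  0.13661377] [ 1.79999491e+02  6.69092719e-03 -7.55230507e+01] [0.47403726 0.52950753 0.41579589] 9.05 0.023702607296854087
tool dx,dy mm 0.2334469410814695 -0.6076896011535938 dz 100.1137745176452
```

View pics/c7.png

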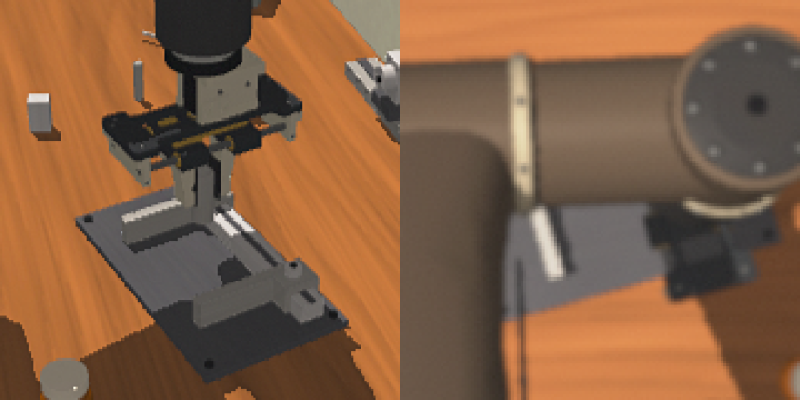

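step_arm --commands '[[[0,0,8],0],[[0,0,13],0],[[0,0,13],0],[[0,0,13],0],[[0,0,13],0],[[0,0,13],0],[[0,0,10],0],[[0,0,6],0],[[0,0,3],0],[[0,0,2],0],[[0,0,1.5],0],[[0,0,1],0],[[0,0,0],0],[[0,0,0],0]]'

```text
time_s: 10.8
tcp_pos: [0.5298, -0.1813, 0.0402]
eef_rot: [-180.0, -0.0, -75.5]
contact_force: [-0.4, -0.3, -0.5]
gripper_width: 0.0233
```

Run:
```python
from h import *
s=cap('side')
st=r.get_state();print(st['tcp_pos'],st['eef_rot'],st['contact_force'],st['time_s'],st['gripper_width'])
cv2.imwrite('pics/c8.png',cv2.resize(s['img'][180:280,280:410,::-1],None,fx=6,fy=6,interpolation=3))
```

```text
[ 0.5297477  -0.18130626  0.04018046] [-1.79988328e+02 -3.71650517e-03 -7.55330835e+01] [ 0.30819474  0.00594647 -0.27328513] 10.85 0.023310445793554825
```

View pics/c8.png

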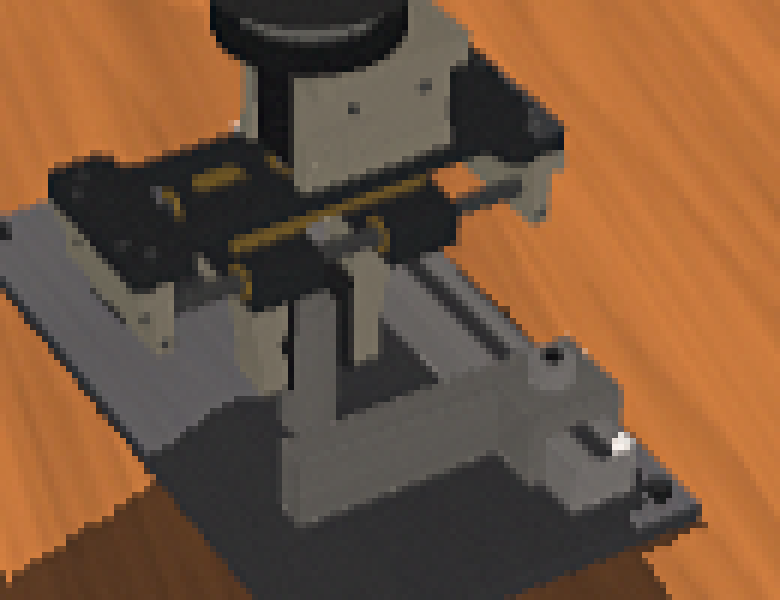

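Run:
```python
from h import *
s=load('side')
a=np.radians(14.5);R=np.array([[np.cos(a),-np.sin(a)],[np.sin(a),np.cos(a)]])
def show(n,c,z):
    q=R@c+[.5446,-.138]; u,v=proj(s,[*q,z]); print(n,((u-280+.5)*6-.5).round(),((v-180+.5)*6-.5).round())
for z in (.014,.044,.074): show('tube',[-.025,-.038],z)
show('fixed tip face',[-.060,-.077],.046); show('back',[-.060,-.091],.046); show('face inner',[.034,-.077],.046)
show('plate -x-y',[-.09,-.16],.01);show('plate -x+y',[-.09,.16],.01);show('plate +x-y',[.09,-.16],.01)
```

```text
tube 303.0 414.0
tube 303.0 357.0
tube 304.0 299.0
fixed tip face 277.0 435.0
back 294.0 455.0
face inner 477.0 361.0
plate -x-y 317.0 657.0
plate -x+y -39.0 224.0
plate +x-y 705.0 501.0
```

step_arm --commands '[[[0,0,1],0],[[0,0,1],0],[[0,0,0.7],0],[[0,0,0.5],0],[[0,0,0],0],[[0,0,0],0]]'

```text
time_s: 11.6
tcp_pos: [0.5297, -0.1813, 0.0369]
eef_rot: [-180.0, 0.0, -75.5]
contact_force: [0.2, -0.1, -0.9]
gripper_width: 0.0234
```

step_arm --commands '[[[0,0,0.4],0],[[0,0,0.4],0],[[0,0,0],0],[[0,0,0],0]]'

```text
time_s: 12.1
tcp_pos: [0.5298, -0.1814, 0.0364]
eef_rot: [-180.0, -0.0, -75.5]
contact_force: [-1.2, 1.5, 5.3]
gripper_width: 0.0234
```

step_arm --commands '[[[0,0,0],0],[[0,0,0],0],[[0,0,0],0],[[0,0,0],0],[[0,0,0],0],[[0,0,0],0]]' --gripper 0.45

```text
time_s: 12.85
tcp_pos: [0.5297, -0.1813, 0.036]
eef_rot: [-180.0, 0.0, -75.5]
contact_force: [-0.0, 1.4, -0.1]
gripper_width: 0.0476
```

step_arm --commands '[[[0,0,-3],0],[[0,0,-8],0],[[0,0,-14],0],[[0,0,-16],0],[[0,0,-16],0],[[0,0,-16],0],[[0,0,-16],0],[[0,0,-12],0],[[0,0,-4],0],[[0,0,0],0]]'

```text
time_s: 14.1
tcp_pos: [0.5296, -0.1813, 0.141]
eef_rot: [-180.0, 0.0, -75.5]
contact_force: [0.2, 0.4, 0.3]
gripper_width: 0.0482
```

Run:
```python
from h import *
s=cap('side')
st=r.get_state();print(st['tcp_pos'],st['eef_rot'],st['contact_force'],st['time_s'],st['gripper_width'])
cv2.imwrite('pics/c9.png',cv2.resize(s['img'][180:280,280:410,::-1],None,fx=6,fy=6,interpolation=3))
```

```text
[ 0.52938604 -0.18125382  0.14065981] [ 1.79966804e+02  1.89395071e-02 -7.55448580e+01] [ 0.61792685  0.14617932 -0.35553402] 14.15 0.04803568691859407
```

View pics/c9.png

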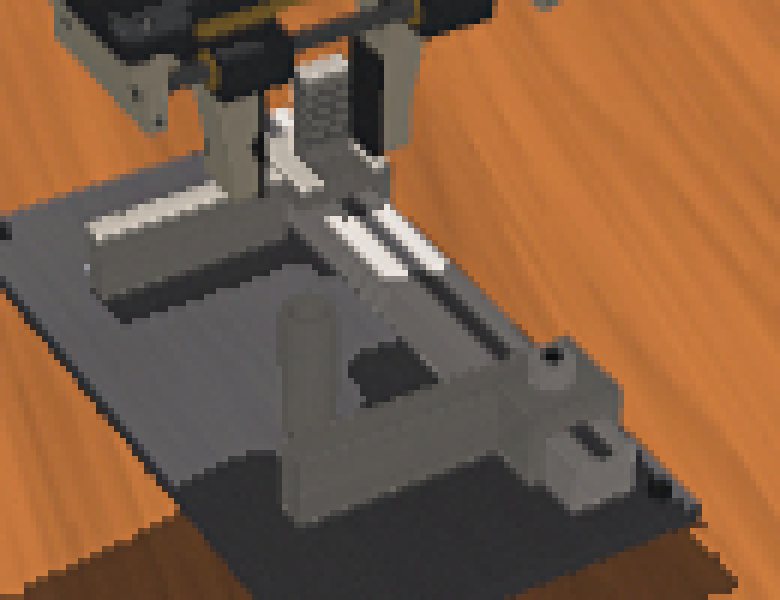

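step_arm --commands '[[[-8,-4,0],0],[[-16,-8,0],0],[[-20,-10,0],0],[[-20,-10,0],0],[[-20,-10,0],0],[[-20,-10,0],0],[[-20,-10,0],0],[[-20,-10,0],0],[[-12,-6,0],0],[[-4,-2.6,0],0],[[0,0,10],0],[[0,0,16],0],[[0,0,18],0],[[0,0,18],0],[[0,0,12],0],[[0,0,7],0],[[0,0,0],0],[[0,0,0],0]]' --gripper 1

```text
time_s: 16.4
tcp_pos: [0.5681, -0.0062, 0.0606]
eef_rot: [-180.0, -0.0, -75.5]
contact_force: [0.5, 0.0, -0.0]
gripper_width: 0.0001
```

Run:
```python
from h import *
s=cap('side')
st=r.get_state();print(st['tcp_pos'],st['eef_rot'],st['contact_force'],st['time_s'],st['gripper_width'])
cv2.imwrite('pics/c10.png',cv2.resize(s['img'][150:280,270:410,::-1],None,fx=5,fy=5,interpolation=3))
```

```text
[ 0.5681998  -0.00612647  0.06065889] [-1.79936996e+02 -1.86309635e-03 -7.55280294e+01] [-1.105464   -0.24124629 -0.73564508] 16.45 0.00030042028157947136
```

View pics/c10.png

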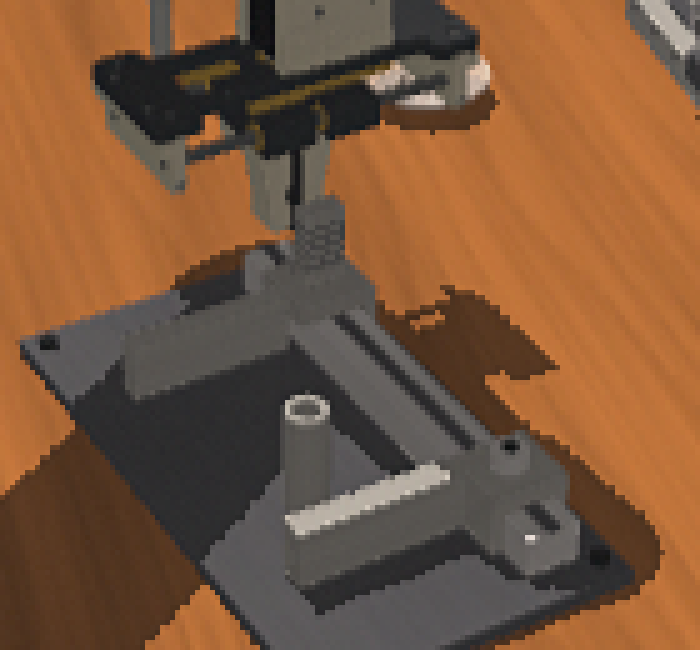

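step_arm --commands '[[[3,0,0],0],[[4,0,0],0],[[3,0,0],0],[[2,0,0],0],[[1,0,0],0],[[1,0,0],0],[[1,0,0],0],[[1,0,0],0],[[1,0,0],0],[[1,0,0],0],[[1,0,0],0],[[1,0,0],0],[[1,0,0],0],[[1,0,0],0],[[1,0,0],0],[[1,0,0],0]]'

```text
time_s: 18.45
tcp_pos: [0.5737, -0.0293, 0.0601]
eef_rot: [-180.0, 0.0, -75.5]
contact_force: [-1.8, 4.4, 1.7]
gripper_width: 0.0006
```

step_arm --commands '[[[2,0,0],0],[[3,0,0],0],[[4,0,0],0],[[5,0,0],0],[[5,0,0],0],[[5,0,0],0],[[5,0,0],0],[[5,0,0],0],[[5,0,0],0],[[5,0,0],0],[[5,0,0],0],[[5,0,0],0],[[5,0,0],0],[[5,0,0],0],[[5,0,0],0],[[5,0,0],0],[[4,0,0],0],[[3,0,0],0],[[2,0,0],0],[[1,0,0],0]]'

```text
time_s: 20.95
tcp_pos: [0.5948, -0.1109, 0.06]
eef_rot: [-180.0, -0.0, -75.5]
contact_force: [0.1, 3.8, 1.3]
gripper_width: 0.0006
```

Run:
```python
from h import *
s=cap('side')
st=r.get_state();print(st['tcp_pos'],st['eef_rot'],st['contact_force'],st['time_s'],st['gripper_width'])
cv2.imwrite('pics/c11.png',cv2.resize(s['img'][150:280,270:410,::-1],None,fx=5,fy=5,interpolation=3))
```

```text
[ 0.59479216 -0.11097433  0.06005081] [-1.79996824e+02 -3.50618388e-03 -7.55383549e+01] [0.36050937 2.79755171 1.07610417] 21.0 0.0006105391855671572
```

View pics/c11.png

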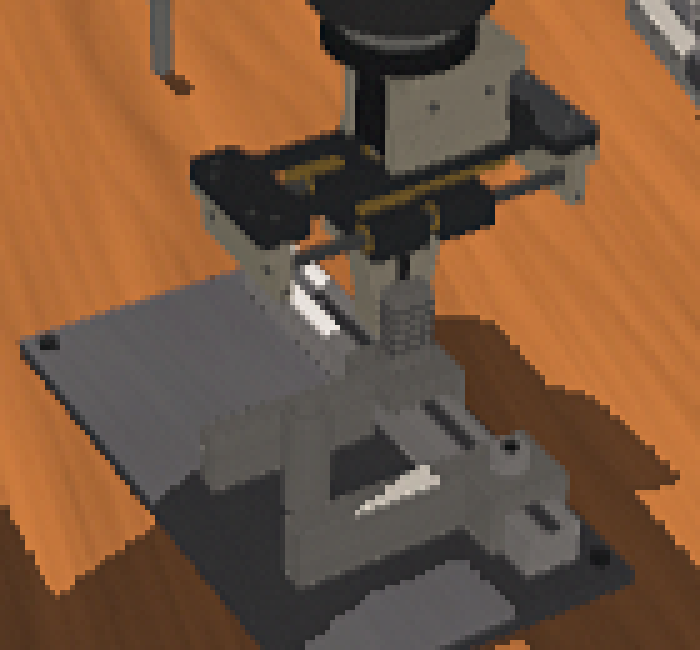

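step_arm --commands '[[[1,0,0],0],[[2,0,0],0],[[2,0,0],0],[[2,0,0],0],[[2,0,0],0],[[1,0,0],0],[[1,0,0],0],[[1,0,0],0],[[1,0,0],0],[[1,0,0],0],[[1,0,0],0],[[1,0,0],0],[[1,0,0],0],[[1.5,0,0],0],[[1.5,0,0],0],[[1.5,0,0],0],[[1.5,0,0],0],[[1.5,0,0],0],[[1.5,0,0],0],[[1,0,0],0]]'

```text
time_s: 23.5
tcp_pos: [0.6015, -0.1371, 0.0601]
eef_rot: [-180.0, -0.0, -75.5]
contact_force: [0.2, 5.5, 0.9]
gripper_width: 0.0005
```

Run:
```python
from h import *
s=cap('side')
st=r.get_state();print(st['tcp_pos'],st['eef_rot'],st['contact_force'],st['time_s'],st['gripper_width'])
print(np.linalg.norm(st['tcp_pos'][:2]-[.5681,-.0062]))
cv2.imwrite('pics/c12.png',cv2.resize(s['img'][200:280,310:400,::-1],None,fx=8,fy=8,interpolation=3))
```

```text
[ 0.60157462 -0.13717447  0.06007461] [-1.79996055e+02 -7.42961977e-03 -7.55354806e+01] [0.52687628 4.65647256 0.97833183] 23.55 0.0005509612624327684
0.13518455054972373
```

View pics/c12.png

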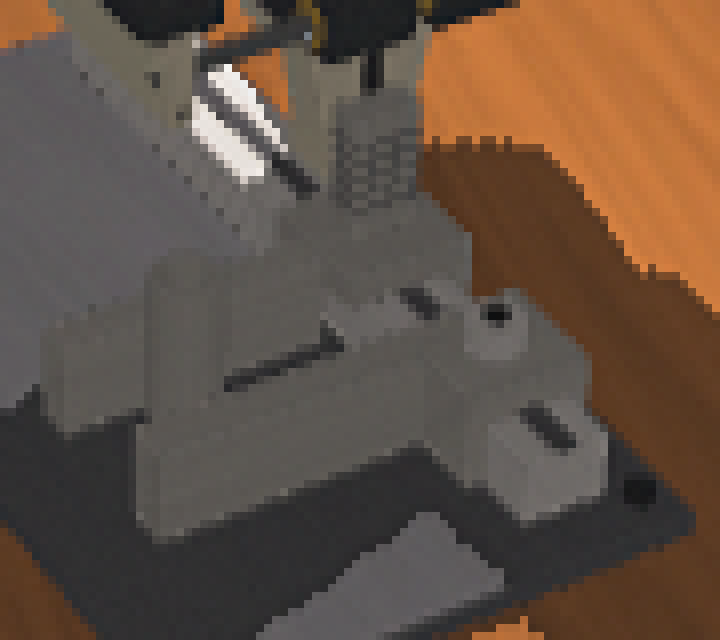

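Run:
```python
from h import *
s=load('side')
a=np.radians(14.5);R=np.array([[np.cos(a),-np.sin(a)],[np.sin(a),np.cos(a)]])
for u,v in ((65,350),(44,332),(137,428),(160,447)):
    p=atz(s,*cp(u,v,310,200,8),.046)[:2]; print((R.T@(p-[.5446,-.138])*1e3).round(1))
```

```text
[-60.6 -39.1]
[-62.  -28.4]
[-59.8 -81.5]
[-58.2 -92.2]
```

step_arm --commands '[[[0.7,0,0],0],[[0.7,0,0],0],[[0.7,0,0],0],[[0.7,0,0],0],[[0.7,0,0],0],[[0.7,0,0],0],[[0.7,0,0],0],[[0.7,0,0],0],[[0.7,0,0],0],[[0.7,0,0],0],[[0.7,0,0],0],[[0.5,0,0],0]]'

```text
time_s: 25.05
tcp_pos: [0.6036, -0.1449, 0.0601]
eef_rot: [-180.0, 0.0, -75.5]
contact_force: [0.4, 5.5, 1.6]
gripper_width: 0.0006
```

Run:
```python
from h import *
s=cap('side')
st=r.get_state();print(st['contact_force'],st['time_s'],np.linalg.norm(st['tcp_pos'][:2]-[.5681,-.0062]))
cv2.imwrite('pics/c13.png',cv2.resize(s['img'][220:275,315:375,::-1],None,fx=12,fy=12,interpolation=3))
```

```text
[1.5149622  4.33364194 1.24396069] 25.1 0.14328757541350828
```

View pics/c13.png

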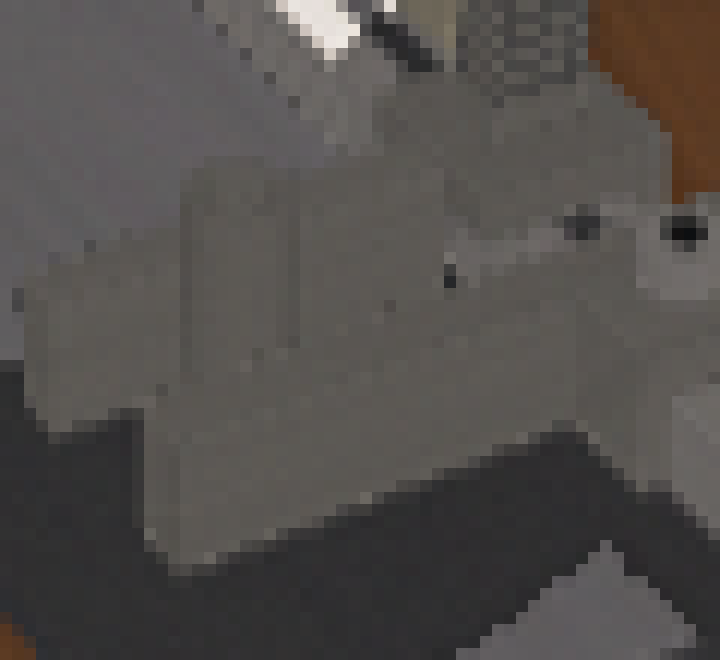

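step_arm --commands '[[[0.4,0,0],0],[[0.4,0,0],0],[[0.4,0,0],0],[[0.4,0,0],0],[[0.4,0,0],0]]'

```text
time_s: 25.72
tcp_pos: [0.6041, -0.1469, 0.0601]
eef_rot: [-180.0, -0.0, -75.5]
contact_force: [1.9, 5.0, 0.6]
gripper_width: 0.0005
```

step_arm --commands '[[[0.25,0,0],0],[[0.25,0,0],0],[[0.25,0,0],0],[[0.25,0,0],0]]'

```text
time_s: 26.22
tcp_pos: [0.6043, -0.1478, 0.0601]
eef_rot: [-180.0, -0.0, -75.5]
contact_force: [1.2, 5.0, 1.1]
gripper_width: 0.0004
```

step_arm --commands '[[[0.2,0,0],0],[[0.2,0,0],0],[[0.2,0,0],0],[[0.2,0,0],0]]'

```text
time_s: 26.72
tcp_pos: [0.6045, -0.1486, 0.0601]
eef_rot: [-180.0, -0.0, -75.5]
contact_force: [1.2, 5.2, 0.5]
gripper_width: 0.0004
```

Run:
```python
from h import *
s=cap('side')
f=[]
for i in range(4):
    f.append(r.get_state()['contact_force'])
st=r.get_state();print(np.array(f).round(1),st['time_s'],np.linalg.norm(st['tcp_pos'][:2]-[.5681,-.0062]),st['moment'])
cv2.imwrite('pics/c14.png',cv2.resize(s['img'][220:275,315:375,::-1],None,fx=12,fy=12,interpolation=3))
```

```text
[[1.4 4.9 2.2]
 [1.4 4.9 2.2]
 [1.4 4.9 2.2]
 [1.4 4.9 2.2]] 26.775 0.1469585937346345 [ 1.74394836 -0.39831184 -0.02581372]
```

View pics/c14.png

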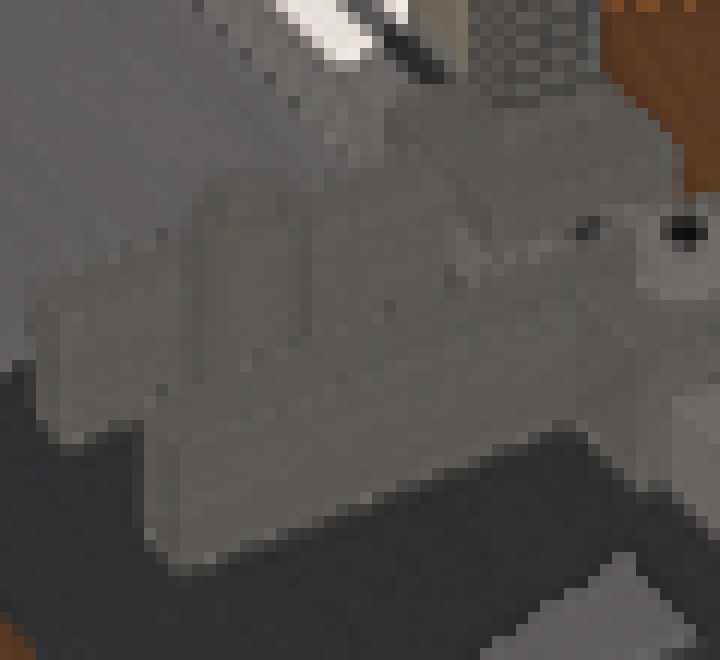

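Run:
```python
from h import *
s=load('side')
a=np.radians(14.5);R=np.array([[np.cos(a),-np.sin(a)],[np.sin(a),np.cos(a)]])
for u,v in ((63,443),(175,574)):
    p=atz(s,*cp(u,v,315,220,12),.012)[:2]; print((R.T@(p-[.5446,-.138])*1e3).round(1))
```

```text
[-60.8 -49.4]
[-60.9 -95. ]
```

step_arm --commands '[[[0.2,0,0],0],[[0.2,0,0],0],[[0.2,0,0],0],[[0.2,0,0],0],[[0.2,0,0],0]]'

```text
time_s: 27.4
tcp_pos: [0.6047, -0.1496, 0.0601]
eef_rot: [-180.0, -0.0, -75.5]
contact_force: [1.7, 4.7, 1.2]
gripper_width: 0.0009
```

step_arm --commands '[[[0.2,0,0],0],[[0.2,0,0],0],[[0.2,0,0],0],[[0.2,0,0],0],[[0.2,0,0],0]]'

```text
time_s: 28.02
tcp_pos: [0.605, -0.1505, 0.0601]
eef_rot: [-180.0, -0.0, -75.5]
contact_force: [0.9, 4.9, 0.9]
gripper_width: 0.0006
```

step_arm --commands '[[[0.2,0,0],0],[[0.2,0,0],0],[[0.2,0,0],0],[[0.2,0,0],0],[[0.2,0,0],0]]'

```text
time_s: 28.65
tcp_pos: [0.6053, -0.1515, 0.0601]
eef_rot: [-180.0, -0.0, -75.5]
contact_force: [1.1, 4.1, 2.0]
gripper_width: 0.0007
```

Run:
```python
from h import *
st=r.get_state();print(st['contact_force'],st['moment'],st['joint_torque'])
```

```text
[1.10799987 4.05619499 2.04566297] [ 1.84008739 -0.44472734  0.02751086] [-3.17569301e+00 -5.63065803e+01  2.18769497e+01  6.44725174e+00
 -4.69313208e-01 -2.88932148e-02]
```

step_arm --commands '[[[0.2,0,0],0],[[0.2,0,0],0],[[0.2,0,0],0],[[0.2,0,0],0]]'

```text
time_s: 29.15
tcp_pos: [0.6055, -0.1523, 0.0601]
eef_rot: [-180.0, -0.0, -75.5]
contact_force: [0.6, 4.6, 0.4]
gripper_width: 0.0005
```

```bash
cat > q.py <<'E'
from h import *
st=r.get_state();f=st['contact_force'];m=st['moment']
print(f.round(2),m.round(3),'F',(f[:2]@[-.25,.968]).round(2),'M',np.hypot(*m[:2]).round(3),'d',(1e3*np.linalg.norm(st['tcp_pos'][:2]-[.5681,-.0062])).round(2),st['joint_torque'][0].round(2))
E
python3 q.py
```

```text
[0.59 4.64 0.44] [ 1.832 -0.441  0.018] F 4.34 M 1.885 d 150.77 -3.18
```

step_arm --commands '[[[0.2,0,0],0],[[0.2,0,0],0],[[0.2,0,0],0],[[0.2,0,0],0]]'

```text
time_s: 29.65
tcp_pos: [0.6056, -0.153, 0.0601]
eef_rot: [-180.0, 0.0, -75.5]
contact_force: [1.4, 5.0, 1.3]
gripper_width: 0.0005
```

```bash
python3 q.py
```

```text
[1.44 5.01 1.29] [ 1.83  -0.467  0.024] F 4.49 M 1.888 d 151.56 -3.18
```

step_arm --commands '[[[0.2,0,0],0],[[0.2,0,0],0],[[0.2,0,0],0]]'

```text
time_s: 30.02
tcp_pos: [0.6058, -0.1536, 0.0601]
eef_rot: [-180.0, -0.0, -75.5]
contact_force: [1.5, 4.3, 1.3]
gripper_width: 0.0004
```

```bash
python3 q.py
```

```text
[1.48 4.28 1.29] [ 1.782 -0.439  0.043] F 3.77 M 1.835 d 152.17 -3.19
```

step_arm --commands '[[[0.2,0,0],0],[[0.2,0,0],0],[[0.2,0,0],0]]'

```text
time_s: 30.4
tcp_pos: [0.6059, -0.1542, 0.0601]
eef_rot: [-180.0, 0.0, -75.5]
contact_force: [1.1, 5.2, 1.6]
gripper_width: 0.0001
```

```bash
python3 q.py
```

```text
[1.12 5.16 1.56] [ 2.07  -0.428  0.098] F 4.72 M 2.114 d 152.74 -3.45
```

step_arm --commands '[[[0.2,0,0],0],[[0.2,0,0],0],[[0.1,0,0],0]]'

```text
time_s: 30.78
tcp_pos: [0.606, -0.1544, 0.0601]
eef_rot: [-180.0, 0.0, -75.5]
contact_force: [0.9, 6.8, 1.9]
gripper_width: 0.0004
```

```bash
python3 q.py
```

```text
[0.92 6.82 1.9 ] [ 2.534 -0.273  0.047] F 6.37 M 2.548 d 152.97 -4.25
```

step_arm --commands '[[[0.15,0,0],0],[[0.1,0,0],0],[[0,0,0],0]]'

```text
time_s: 31.15
tcp_pos: [0.6061, -0.1545, 0.0601]
eef_rot: [-180.0, 0.0, -75.5]
contact_force: [0.4, 7.3, 2.3]
gripper_width: 0.0003
```

```bash
python3 q.py
```

```text
[0.42 7.25 2.25] [ 2.619 -0.195  0.059] F 6.92 M 2.626 d 153.08 -4.49
```

step_arm --commands '[[[0.15,0,0],0],[[0.1,0,0],0],[[0,0,0],0]]'

```text
time_s: 31.52
tcp_pos: [0.6061, -0.1546, 0.0601]
eef_rot: [180.0, 0.0, -75.5]
contact_force: [-0.2, 8.0, 2.5]
gripper_width: 0.0002
```

```bash
python3 q.py
```

```text
[-0.21  7.99  2.5 ] [ 2.89  -0.063  0.025] F 7.79 M 2.89 d 153.18 -4.88
```

step_arm --commands '[[[-0.2,0,0],0],[[-0.3,0,0],0],[[-0.4,0,0],0],[[-0.6,0,0],0],[[-1,0,0],0],[[-2,0,0],0],[[-4,0,0],0],[[-6,0,0],0],[[-6,0,0],0],[[-4,0,0],0],[[0,0,-8],0],[[0,0,-14],0],[[0,0,-16],0],[[0,0,-16],0],[[0,0,-14],0],[[0,0,-8],0],[[0,0,0],0]]'

```text
time_s: 33.65
tcp_pos: [0.6004, -0.1314, 0.1368]
eef_rot: [-179.9, -0.0, -75.5]
contact_force: [-0.2, 0.9, 0.1]
gripper_width: 0.0004
```

```bash
python3 q.py
python3 - <<'E'
from h import *
s=cap('side')
cv2.imwrite('pics/c15.png',cv2.resize(s['img'][195:275,310:400,::-1],None,fx=8,fy=8,interpolation=3))
E
```

```text
[-0.21  0.91  0.05] [ 0.132 -0.014  0.012] F 0.93 M 0.133 d 129.33 -0.02
```

View pics/c15.png

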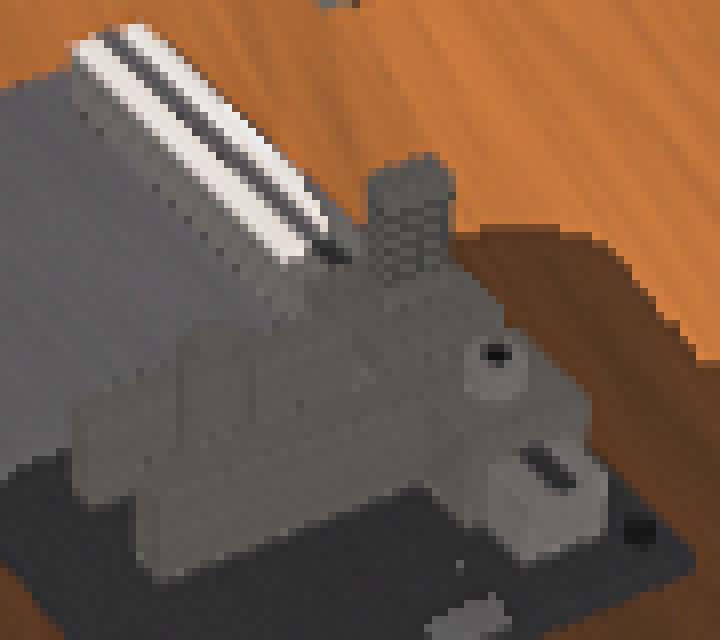

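Run:
```python
from h import *
s=load('side');t=cap('top')
c=cv2.resize(s['img'][225:275,315:375,::-1],None,fx=12,fy=12,interpolation=3).astype(float)
cv2.imwrite('pics/c16.png',np.clip((c-50)*4,0,255))
z=s['z_map']; print(P(s,335,236.0),P(s,335,240),P(s,335,245))
a=np.radians(14.5);R=np.array([[np.cos(a),-np.sin(a)],[np.sin(a),np.cos(a)]])
for q in ([-.060,-.053],[-.060,-.077]): 
    p=R@q+[.5446,-.138];print(proj(s,[*p,.046]),proj(s,[*p,.012]))
```

```text
[ 0.53513646 -0.20490957  0.0709403 ] [ 0.53149437 -0.21752438  0.06925747] [ 0.53121257 -0.21893329  0.0551733 ]
(np.float64(320.71687735587165), np.float64(246.40750965869094)) (np.float64(320.8176262169362), np.float64(257.1941997265133))
(np.float64(325.67322282159444), np.float64(252.02684034033246)) (np.float64(325.697623731825), np.float64(262.8828355403001))[ WARN:0@1.720] global loadsave.cpp:1063 imwrite_ Unsupported depth image for selected encoder is fallbacked to CV_8U.
```

View pics/c16.png

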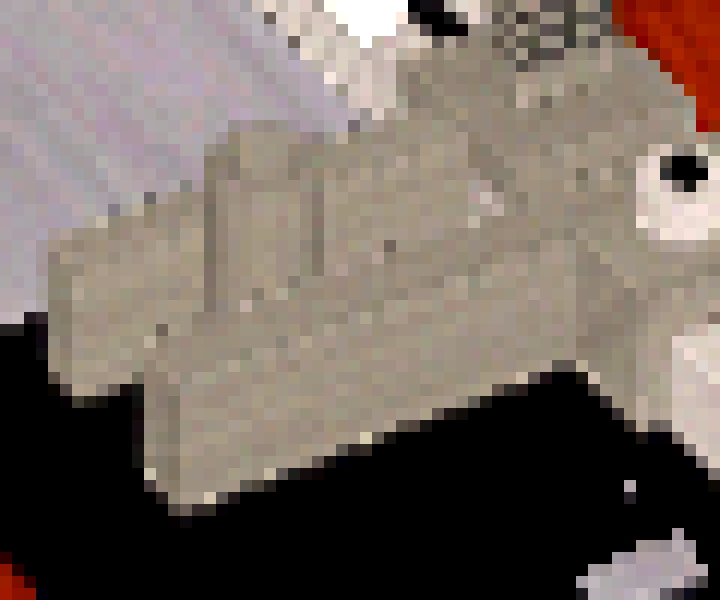

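```bash
python3 -c "
from h import *
print(close_job())"
```

```text
the job is handed in; nothing more can be done
None
```

I stood the tube upright on the caliper's base plate and let it go. I then closed the moving jaw by pushing its lug with the shut fingers until the tube was nipped. After that I backed off slowly and handed the job in with the arm clear, at about 34 s of the 64 s.

- **Nip:** Pushing took about 4.5 N while sliding and 7.8 N when I stopped, so the nip is about 3 N. The force rose at about 6 N per mm, which matches the jaw's spring rather than a hard stop.
- **Tilt:** About 3 N works out to roughly 0.006 rad out of square. I could not measure the tilt directly.
- **Final picture:** The tube stands upright between the jaws with its top at about z = 70 mm, close to the fixed face at about caliper y = -77 mm. After the retreat the wrist force was back to its no-load noise.
- **Disagreements:** The two cameras disagreed by a few mm on the caliper's position. The fixed-face position and the remaining gap were uncertain by about 2 mm, so I stopped on the feel of the force.
- **Not checked:** I have no direct reading of the nip after letting go. I did not measure the other things on the bench again at the end; nothing I did should have touched them.

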